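# Heft the parts boxes and take out the steel roller

## Task

One of the three closed plywood boxes holds a steel roller, the other two hold plastic ones that look just like it: lift the boxes one at a time to feel which is the heavy one, putting each back where it stood. Then take the lid off the heavy box, lay it on the bench or the cork mat, lift the steel roller out and set it down in the steel tray without dropping it. The other two boxes must be left closed and in their places.

Things in the scene. Friction and masses are not known exactly. Their poses are not given: they have to be found in the camera images.
- lid_1: Loose plywood lid on one of 3 like boxes (box: see lid_2; roller: lid_3). Plate 170x62x5 mm; origin: centre of plate's underside, x along length, z up; 46 mm over bench when closed. Grip bar on top at centre: 40 long (x), 14 wide (y), 20 high. Slab 158x50x4 mm under it sits in the box, 2 mm play. Lifts straight off by the bar, no latch, 60 g; closed, it has its box's centre and yaw.
- lid_2: Same as lid_1, on the second box. Each plywood box under a lid: loose on bench, 170x62 mm outside (flush with lid), 46 high, walls and floor 4 mm; lift it by gripping across the 62 mm width, on the long sides below the lid. Closed box weighs in all about 0.63 kg with the steel roller, 0.27 kg with a plastic one. Each starts with its long side within 15 degrees of straight ahead.
- lid_3: Same as lid_1, on the third box. In each box one upright grey roller, 44 mm diameter, 34 high, stands within 5 mm of the box's centre on the 4 mm floor, between two 4 mm high cross ribs (top 38 mm over bench). Grip it with fingers in line with the box's length: 58 mm free each end, only 5 mm at the long walls. Steel 0.42 kg, plastic 0.06 kg, same look.
- tray: Open steel tray 140x140 mm, 20 high, walls and floor 3 mm, fixed to the bench at one end (left or right) of the row of boxes; origin: centre of underside, z up, sides along x and y. At the row's other end, y of opposite sign and 0.32 to 0.36 m, x 0.46 to 0.56 m, lies a free, fixed cork mat, 240 (x) by 130 by 2 mm: a good place for the lid.
There are look-alikes about, which are no part of the job. What is shaped like the lid_1 but purple is not meant.

How it is judged:
By the outcome, as a careful person would: the job done as asked, in the order asked, and still so for the second after the job is handed in, with the robot touching nothing.
It also fails if it takes over 67 s, if anything falls off the work surface, if the arm or the gripper's body presses on something with over 40 N, if the wrist force passes 120 N, or if a joint passes its speed limit or range.

## Robot

A 6-joint arm with a two-finger parallel gripper is mounted at the origin on the work surface. World frame = base frame: x ahead of the robot, y to its left, z up, the work surface at z = 0. Lengths are in m, angles in rad, forces in N, time in s.
With the tool pointing down it reaches from about 0.2 to 0.875 m from the base axis. Payload 3.4 kg.
Tool frame: the origin (TCP) lies between the finger pads; the fingertips stand tip_reach ahead of it and the grasp point (between the pads) lies 11 mm behind it (tip_reach is the distance from the TCP to the fingertips, in m); z points along the fingers, y is the direction in which the jaws open and shut (so a half turn about z gives the same grasp; the last joint's range is limited). The gripper opens to 94 mm and grips with 3 to 60 N. Pads are 16 mm wide; open, the fingers measure 119 mm over their backs; the gripper's body (75 mm by 177 mm) begins 78 mm behind the grasp point.
Start: joints at [1.016, 0.276, 1.505, -0, 1.361, -0.121], TCP at [0.242, 0.522, 0.213] pointing down, gripper open.
Joint ranges: [-2.89, 2.89], [-0.75, 2.08], [0.22, 2.7], [-1.18, 4.32], [0.11, 2.71], [-2.7, 2.7]. Speed limits (rad/s): [2.57, 2.57, 3.14, 3.14, 3.14, 3.14].

## Interface

Orientations are given as a unit quaternion [x, y, z, w].
In Python, from plant import * gives the robot as it stands.
- The arm moves only by the tool jog_arm, never from a script. Its argument "rows" is a list of rows, each an object with "gripper": the opening, from 0 (shut) to 1 (fully open); "translation": the shift along the tool's x, y, z in mm, a list of three; "turn": the turn, a rotation vector about the tool's x, y, z in degrees, a list of three. In form: [{"gripper": gripper, "translation": [dx, dy, dz], "turn": [rx, ry, rz]}, ...]. A call has 1 to 20 rows; each row is the pose to reach, as a shift and turn from the pose measured when the call began, along the tool's axes at that moment; what a row does not reach only later rows make up. A row lasts 1/10 s, in which the tool goes at most 50 mm and 8.59 degrees, less where a joint would pass 70% of its speed; a pose out of reach is approached as far as the arm can. A call with a gripper value outside its range is refused whole. The fingers move at their own pace and stop on an object; the grip force is fixed at half the most. Time passes only in rows, so rows that repeat a pose let the fingers close. It gives the time, the measured TCP pose, the force and the opening at its end, in the units of the state.
- get_state(): the state, without advancing time (a new reading comes with each control period).
- camera(name): name is "scene" or "top" or "wrist"; returns the picture (480x640x3 uint8, blue, green, red); there is no depth.
- camera_model(name): a dict with "intrinsics" (3x3 intrinsics, pixels), "dist" ([k1, k2, p1, p2, k3] as OpenCV has them; the pictures are not rectified), "rvec" (rotation vector, rad) and "tvec" (3), from world to camera coordinates, as OpenCV has them. Camera axes: x right, y down, z forward; pixel columns grow to the right and rows downward; lengths in m; the calibration is good to about 2 mm. A picture is of the moment at which its call begins: read the wrist's pose just before it. camera_model takes no time and is no camera call; for the wrist camera it gives the pose at the moment of the call.
- finish_job(): hands the job in, once; it reports no verdict.
The state is a dict: "t": time; "joint_positions": joint angles; "dq": joint speeds; "joint_torque": joint torques, N m; "tool_pos": TCP position; "ee_rot": TCP orientation; "contact_force": force on the tool from outside, world axes, zero at the start; "wrist_torque": the same for the moment, N m; "finger_gap": finger opening in m.
Only numpy, scipy, OpenCV 4.12 (cv2) and the standard library are available. Lean on these libraries where they do the work, as an engineer would, in place of code of your own. Each camera call takes 0.05 s, during which the arm holds its last target.

## Working session

There is one attempt and no reset: what is moved stays moved. The work goes in short steps, Python scripts to look and compute and a tool call to move; the robot and the scene stay as the last step left them, time stands still between calls to the robot, and variables do not carry over. Pictures are saved under pics/ and viewed, and the job is handed in when it is done.

Besides the shell and the picture viewer there is one more tool, called after ">>>" by a JSON object that holds its "fn" and its "kwargs". jog_arm: Moves the arm, as the interface text tells. Its arguments: {"type":"object","properties":{"rows":{"type":"array","items":{"type":"object","properties":{"gripper":{"type":"number"},"translation":{"type":"array","items":{"type":"number"}},"turn":{"type":"array","items":{"type":"number"}}}}}},"required":["rows"]}

```bash
ls; mkdir -p pics
python3 - <<'E'
from plant import *
import cv2
s=get_state(); print(s)
for n in ("top","scene","wrist"):
    cv2.imwrite(f"pics/{n}0.png",camera(n)); m=camera_model(n); print(n,m)
E
```

```text
pics
{'t': 0.0, 'joint_positions': array([ 1.01602173e+00,  2.76581805e-01,  1.50611374e+00, -4.28951514e-06,
        1.36071070e+00, -1.20974315e-01]), 'dq': array([-1.21606082e-03,  2.43133784e-04, -1.72949741e-03,  3.85261892e-04,
       -9.76198834e-05,  1.69063366e-03]), 'joint_torque': array([ 1.71571544e-03, -4.04586589e+01, -2.37229335e+01,  7.04299822e-02,
        3.44151550e-02, -1.42809295e-04]), 'tool_pos': array([0.241383  , 0.52126755, 0.21262   ]), 'ee_rot': array([ 2.15202907e-01,  9.76568936e-01, -8.56224700e-04, -2.98609242e-04]), 'contact_force': array([ 0.33235401,  0.09038362, -0.30581316]), 'wrist_torque': array([-0.01927678,  0.02836082,  0.02025174]), 'finger_gap': 0.09399260380242563}
top {'intrinsics': array([[528.15576613,   0.        , 332.72227271],
       [  0.        , 528.15576613, 240.53475566],
       [  0.        ,   0.        ,   1.        ]]), 'dist': array([-0.12987936,  0.        ,  0.        ,  0.        ,  0.        ]), 'rvec': array([ 2.1543134, -2.1348863,  0.1638522]), 'tvec': array([-0.01784299,  0.48491368,  0.9541092 ])}
scene {'intrinsics': array([[528.03902975,   0.        , 315.77503365],
       [  0.        , 528.03902975, 235.13929445],
       [  0.        ,   0.        ,   1.        ]]), 'dist': array([-0.02203612,  0.        ,  0.        ,  0.        ,  0.        ]), 'rvec': array([ 1.71105959,  1.51478744, -0.76795202]), 'tvec': array([-0.07554323, -0.24099097,  1.33287947])}
wrist {'intrinsics': array([[414.75628457,   0.        , 319.20254226],
       [  0.        , 414.75628457, 234.88281266],
       [  0.        ,   0.        ,   1.        ]]), 'dist': array([0.02181624, 0.        , 0.        , 0.        , 0.        ]), 'rvec': array([-2.4490378 , -1.56495625, -0.21146384]), 'tvec': array([-0.57421353, -0.02831678,  0.39208594])}
```

View pics/top0.png

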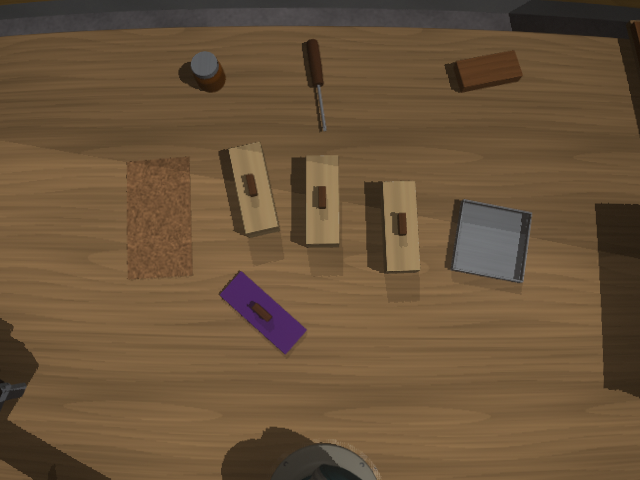

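View pics/scene0.png

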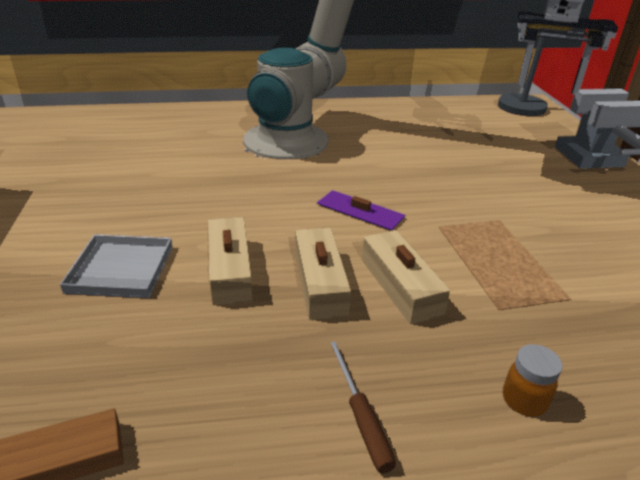

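View pics/wrist0.png

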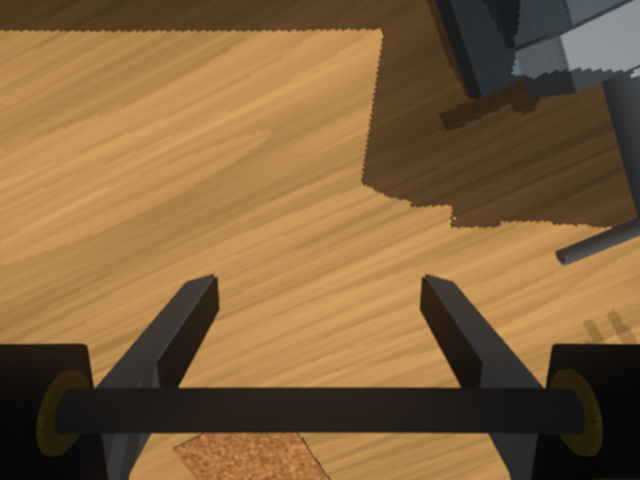

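Run:
```python
import plant; print([n for n in dir(plant) if n[0]!='_'])
print(getattr(plant,'tip_reach',None))
import cv2
im=cv2.imread('pics/top0.png')
cv2.imwrite('pics/crop0.png',cv2.resize(im[130:290,210:440],None,fx=3.4,fy=3.4,interpolation=cv2.INTER_NEAREST))
for p in [(240,160),(235,170),(315,225),(395,250),(280,200),(360,260),(250,188),(330,180),(322,215),(410,230),(323,252)]:
    print(p,im[p[1],p[0]],cv2.cvtColor(im,cv2.COLOR_BGR2HSV)[p[1],p[0]])
```

```text
['Unreachable', 'camera', 'camera_model', 'finish_job', 'get_state', 'tip_reach']
0.008
(240, 160) [ 85 122 145] [ 19 106 145]
(235, 170) [ 89 127 153] [ 18 107 153]
(315, 225) [ 84 121 145] [ 18 107 145]
(395, 250) [ 85 121 145] [ 18 106 145]
(280, 200) [ 65  97 125] [ 16 122 125]
(360, 260) [ 67 100 130] [ 16 124 130]
(250, 188) [30 47 71] [ 12 147  71]
(330, 180) [ 90 129 155] [ 18 107 155]
(322, 215) [ 73 104 126] [ 18 107 126]
(410, 230) [ 93 131 158] [ 18 105 158]
(323, 252) [51 77 98] [ 17 122  98]
```

View pics/crop0.png

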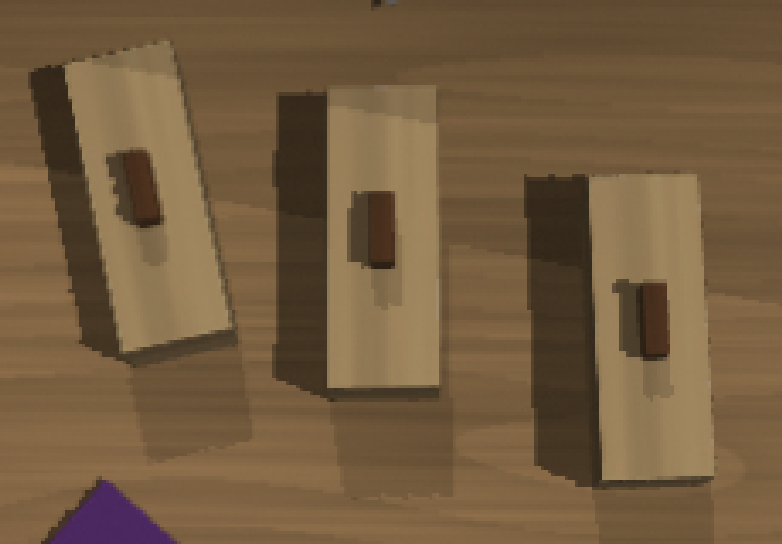

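The crop shows three pale plywood boxes with brown bars, in full-picture pixels about (252,188), (322,200) and (401,226). The look-alikes are the purple plate at (262,312) and the brown block at (488,70), and neither is meant. The tray is at (492,242) and the cork mat at (159,218).

```bash
cat > h.py <<'E'
import numpy as np, cv2
from scipy.spatial.transform import Rotation as R
def cast(px,m,z):
    px=np.asarray(px,float).reshape(-1,1,2)
    n=cv2.undistortPoints(px,m['intrinsics'],m['dist']).reshape(-1,2)
    Rm=cv2.Rodrigues(m['rvec'])[0]; C=-Rm.T@m['tvec']
    d=np.c_[n,np.ones(len(n))]@Rm
    return C+d*((z-C[2])/d[:,2])[:,None]
def rect(pts):  # pts world xy ; long axis yaw relative to x in deg
    (c,(w,h),a)=cv2.minAreaRect((pts[:,:2]*1000).astype(np.float32))
    if w<h: a+=90; w,h=h,w
    a=(a+90)%180-90
    return np.array(c)/1000,w,h,a
def lids(im,m):
    hsv=cv2.cvtColor(im,cv2.COLOR_BGR2HSV)
    k=((hsv[...,1]<114)&(hsv[...,1]>85)&(hsv[...,2]>88)&(abs(hsv[...,0].astype(int)-18)<4)).astype(np.uint8)
    k=cv2.morphologyEx(k,cv2.MORPH_OPEN,np.ones((5,5)))
    out=[]
    for c in cv2.findContours(k,cv2.RETR_EXTERNAL,cv2.CHAIN_APPROX_NONE)[0]:
        if 1500<cv2.contourArea(c)<6000:
            out.append((c[:,0].mean(0).round(),)+rect(cast(c,m,0.051)))
    return sorted(out,key=lambda o:o[0][0])
def tools(xyz,yaw_deg=None):
    """shift in tool mm from now to world TCP xyz; z turn so that tool y is at yaw (deg, world, mod 180)"""
    from plant import get_state
    s=get_state(); r=R.from_quat(s['ee_rot']); M=r.as_matrix()
    print('t %.2f'%s['t'],'pos',s['tool_pos'].round(4),'F',s['contact_force'].round(2),'gap',round(s['finger_gap'],4),'j',s['joint_positions'].round(2))
    d=M.T@(np.array(xyz)-s['tool_pos'])*1000
    out=[d.round(1)]
    y=np.degrees(np.arctan2(M[1,1],M[0,1])); print('tool y yaw',y.round(1), 'tool z',M[:,2].round(4))
    if yaw_deg is not None:
        e=(yaw_deg-y+90)%180-90
        # full desired: straight down
        a=np.radians(y+e); yv=np.array([np.cos(a),np.sin(a),0]); zv=np.array([0,0,-1.]); D=np.c_[np.cross(yv,zv),yv,zv]
        out.append(np.degrees(R.from_matrix(M.T@D).as_rotvec()).round(2))
    print('shift',out)
E
python3 - <<'E'
import cv2
from h import *
from plant import *
im=cv2.imread('pics/top0.png'); m=camera_model('top')
for o in lids(im,m): print(o)
hsv=cv2.cvtColor(im,cv2.COLOR_BGR2HSV)
# bars
k=((hsv[...,0]<14)&(hsv[...,1]>140)&(hsv[...,2]<95)).astype(np.uint8)
for c in cv2.findContours(k,0,1)[0]:
    if 80<cv2.contourArea(c)<500: print('bar',c[:,0].mean(0),rect(cast(c,m,.071)))
print('tray',cast([[463,199],[531,211],[523,282],[453,269]],m,0.02), 'cork',cast([[126,161],[189,157],[192,276],[127,279]],m,0.002))
tools([0.5,0,0.2],90)
E
```

```text
(array([253., 188.]), array([0.58456342, 0.13844092]), 169.75775146484375, 64.390869140625, 13.625334739685059)
(array([322., 200.]), array([0.56245465, 0.00657771]), 169.230224609375, 61.54695510864258, 0.9968257546424866)
(array([401., 226.]), array([ 0.51356079, -0.14007436]), 169.78366088867188, 61.95392990112305, 2.3647773265838623)
bar [261.44736842 311.81578947] (array([0.35051691, 0.11244701]), 35.562744140625, 11.063709259033203, 49.32209014892578)
bar [402.32 223.08] (array([ 0.51327704, -0.13975583]), 37.10454177856445, 12.405296325683594, 2.396439552307129)
bar [321.79591837 196.65306122] (array([0.56139166, 0.00700448]), 35.80659103393555, 11.000809669494629, 0.7594637870788574)
bar [250.89361702 183.82978723] (array([0.58361737, 0.13836153]), 38.90140914916992, 12.61643123626709, 13.733442306518555)
bar [314.67567568  62.17117117] (array([0.83051562, 0.02507144]), 97.97327423095703, 21.47763442993164, 8.211799621582031)
tray [[ 0.57177288 -0.26666369  0.02      ]
 [ 0.54983541 -0.402415    0.02      ]
 [ 0.41035907 -0.37983246  0.02      ]
 [ 0.43478798 -0.24328638  0.02      ]] cork [[0.64995534 0.40838383 0.002     ]
 [0.65775477 0.27750432 0.002     ]
 [0.4181593  0.25880177 0.002     ]
 [0.41030096 0.3888481  0.002     ]]
t 0.15 pos [0.2415 0.5214 0.2128] F [-0.1  -0.31  1.07] gap 0.0938 j [ 1.02  0.28  1.51 -0.    1.36 -0.12]
tool y yaw 65.1 tool z [-7.0e-04 -1.1e-03 -1.0e+00]
shift [array([-453.7, -364.4,   13.2]), array([-7.000e-02, -2.000e-02, -2.485e+01])]
```

Run:
```python
from h import *
tools([0.584,0.1385,0.11],103.7)
```

```text
t 0.15 pos [0.2415 0.5214 0.2128] F [-0.1  -0.31  1.07] gap 0.0938 j [ 1.02  0.28  1.51 -0.    1.36 -0.12]
tool y yaw 65.1 tool z [-7.0e-04 -1.1e-03 -1.0e+00]
shift [array([-471.8, -203.3,  103. ]), array([-7.000e-02, -3.000e-02, -3.855e+01])]
```

>>> {"fn": "jog_arm", "kwargs": {"rows": [{"gripper": 1,"translation": [-45,-19,10],"turn": [0,0,-5]},{"gripper": 1,"translation": [-90,-39,20],"turn": [0,0,-9]},{"gripper": 1,"translation": [-135,-58,30],"turn": [0,0,-13]},{"gripper": 1,"translation": [-180,-78,39],"turn": [0,0,-17]},{"gripper": 1,"translation": [-225,-97,49],"turn": [0,0,-21]},{"gripper": 1,"translation": [-270,-116,59],"turn": [0,0,-25]},{"gripper": 1,"translation": [-315,-136,69],"turn": [0,0,-29]},{"gripper": 1,"translation": [-360,-155,79],"turn": [0,0,-33]},{"gripper": 1,"translation": [-405,-175,89],"turn": [0,0,-36]},{"gripper": 1,"translation": [-440,-190,97],"turn": [0,0,-38]},{"gripper": 1,"translation": [-465,-200,102],"turn": [0,0,-38.5]},{"gripper": 1,"translation": [-471.8,-203.3,103],"turn": [0,0,-38.5]},{"gripper": 1,"translation": [-471.8,-203.3,103],"turn": [0,0,-38.5]},{"gripper": 1,"translation": [-471.8,-203.3,103],"turn": [0,0,-38.5]}]}}

```text
t: 1.55
tool_pos: [0.583, 0.1395, 0.1101]
ee_rot: [-0.119, 0.993, -0.0, -0.001]
contact_force: [0.9, -0.3, 0.2]
finger_gap: 0.094
```

Run:
```python
from h import *
from plant import *
tools([0.584,0.1385,0.012],103.7)
cv2.imwrite('pics/w1.png',camera('wrist'))
```

```text
t 1.55 pos [0.583  0.1395 0.1101] F [ 0.91 -0.28  0.23] gap 0.094 j [ 0.12  0.39  1.61 -0.    1.15 -1.69]
tool y yaw 103.7 tool z [-1.7e-03 -5.0e-04 -1.0e+00]
shift [array([-0.9, -1.2, 98.1]), array([-0.  , -0.1 , -0.04])]
```

View pics/w1.png

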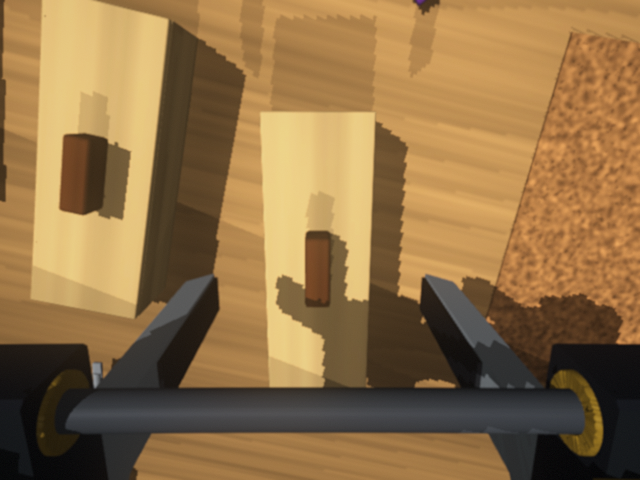

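The view shows the first box centred between the fingers, with its bar at (318,270) and aligned.

>>> {"fn": "jog_arm", "kwargs": {"rows": [{"gripper": 1,"translation": [0,-0.5,35],"turn": [0,0,0]},{"gripper": 1,"translation": [-0.9,-1.0,70],"turn": [0,0,0]},{"gripper": 1,"translation": [-0.9,-1.0,90],"turn": [0,0,0]},{"gripper": 1,"translation": [-0.9,-1.0,98],"turn": [0,0,0]},{"gripper": 1,"translation": [-0.9,-1.0,98],"turn": [0,0,0]},{"gripper": 0.3,"translation": [-0.9,-1.0,98],"turn": [0,0,0]},{"gripper": 0.3,"translation": [-0.9,-1.0,98],"turn": [0,0,0]},{"gripper": 0.3,"translation": [-0.9,-1.0,98],"turn": [0,0,0]},{"gripper": 0.3,"translation": [-0.9,-1.0,98],"turn": [0,0,0]},{"gripper": 0.3,"translation": [-0.9,-1.0,98],"turn": [0,0,0]},{"gripper": 0.3,"translation": [-0.9,-1.0,98],"turn": [0,0,0]}]}}

```text
t: 2.7
tool_pos: [0.5844, 0.1388, 0.013]
ee_rot: [-0.119, 0.993, -0.0, -0.0]
contact_force: [-1.2, -0.2, 4.2]
finger_gap: 0.0618
```

>>> {"fn": "jog_arm", "kwargs": {"rows": [{"gripper": 0.3,"translation": [0,0,-10],"turn": [0,0,0]},{"gripper": 0.3,"translation": [0,0,-25],"turn": [0,0,0]},{"gripper": 0.3,"translation": [0,0,-35],"turn": [0,0,0]},{"gripper": 0.3,"translation": [0,0,-35],"turn": [0,0,0]},{"gripper": 0.3,"translation": [0,0,-35],"turn": [0,0,0]},{"gripper": 0.3,"translation": [0,0,-35],"turn": [0,0,0]},{"gripper": 0.3,"translation": [0,0,-35],"turn": [0,0,0]}]}}

```text
t: 3.4
tool_pos: [0.5837, 0.1388, 0.0472]
ee_rot: [-0.119, 0.993, -0.0, -0.001]
contact_force: [0.1, -0.2, -6.4]
finger_gap: 0.062
```

>>> {"fn": "jog_arm", "kwargs": {"rows": [{"gripper": 0.3,"translation": [0,0,0],"turn": [0,0,0]}]}}

```text
t: 3.5
tool_pos: [0.5835, 0.1387, 0.0467]
ee_rot: [-0.119, 0.993, -0.0, -0.001]
contact_force: [-0.0, -1.2, -5.5]
finger_gap: 0.0619
```

>>> {"fn": "jog_arm", "kwargs": {"rows": [{"gripper": 0.3,"translation": [0,0,0],"turn": [0,0,0]}]}}

```text
t: 3.6
tool_pos: [0.5831, 0.1387, 0.0463]
ee_rot: [-0.119, 0.993, -0.0, -0.002]
contact_force: [0.3, -0.0, -5.1]
finger_gap: 0.062
```

Run:
```python
from h import *
tools([0.5844,0.1388,0.0125],103.7)
from plant import *
print(get_state()['joint_torque'].round(2),get_state()['wrist_torque'].round(3))
```

```text
t 3.60 pos [0.5831 0.1387 0.0463] F [ 0.33 -0.02 -5.11] gap 0.062 j [ 0.12  0.45  1.69 -0.    1.01 -1.69]
tool y yaw 103.7 tool z [-0.0036 -0.001  -1.    ]
shift [array([-1.4, -0.2, 33.8]), array([-0.01, -0.21, -0.  ])]
[-0.000e+00 -4.943e+01 -2.121e+01 -2.000e-02  8.000e-02  0.000e+00] [ 0.045  0.038 -0.028]
```

>>> {"fn": "jog_arm", "kwargs": {"rows": [{"gripper": 0.3,"translation": [-0.5,0,15],"turn": [0,-0.1,0]},{"gripper": 0.3,"translation": [-1.4,0,27],"turn": [0,-0.2,0]},{"gripper": 0.3,"translation": [-1.4,0,32],"turn": [0,-0.2,0]},{"gripper": 0.3,"translation": [-1.4,0,33.5],"turn": [0,-0.2,0]},{"gripper": 0.3,"translation": [-1.4,0,33.5],"turn": [0,-0.2,0]},{"gripper": 0.3,"translation": [-1.4,0,33.5],"turn": [0,-0.2,0]},{"gripper": 1,"translation": [-1.4,0,33.5],"turn": [0,-0.2,0]},{"gripper": 1,"translation": [-1.4,0,33.5],"turn": [0,-0.2,0]},{"gripper": 1,"translation": [-1.4,0,33.5],"turn": [0,-0.2,0]}]}}

```text
t: 4.5
tool_pos: [0.5858, 0.1392, 0.0136]
ee_rot: [-0.119, 0.993, -0.0, 0.001]
contact_force: [-0.1, -0.0, -0.5]
finger_gap: 0.0824
```

Run:
```python
from h import *
tools([0.584,0.1385,0.11],91)
tools([0.5622,0.0067,0.11],91)
```

```text
t 4.50 pos [0.5858 0.1392 0.0136] F [-0.15 -0.02 -0.45] gap 0.0824 j [ 0.12  0.48  1.72 -0.    0.93 -1.69]
tool y yaw 103.7 tool z [ 2.9e-03  2.0e-04 -1.0e+00]
shift [array([  1.7,  -0.3, -96.4]), array([-1.000e-02,  1.600e-01,  1.269e+01])]
t 4.50 pos [0.5858 0.1392 0.0136] F [-0.15 -0.02 -0.45] gap 0.0824 j [ 0.12  0.48  1.72 -0.    0.93 -1.69]
tool y yaw 103.7 tool z [ 2.9e-03  2.0e-04 -1.0e+00]
shift [array([  54. , -123.1,  -96.5]), array([-1.000e-02,  1.600e-01,  1.269e+01])]
```

>>> {"fn": "jog_arm", "kwargs": {"rows": [{"gripper": 1,"translation": [0,0,-5],"turn": [0,0.1,0]},{"gripper": 1,"translation": [0,0,-40],"turn": [0,0.1,0]},{"gripper": 1,"translation": [1,0,-80],"turn": [0,0.1,0]},{"gripper": 1,"translation": [6,-14,-97],"turn": [0,0.1,2]},{"gripper": 1,"translation": [20,-46,-97],"turn": [0,0.1,5]},{"gripper": 1,"translation": [37,-84,-97],"turn": [0,0.1,9]},{"gripper": 1,"translation": [50,-114,-97],"turn": [0,0.1,12]},{"gripper": 1,"translation": [54,-123,-97],"turn": [0,0.1,12.7]},{"gripper": 1,"translation": [54,-123,-97],"turn": [0,0.1,12.7]},{"gripper": 1,"translation": [54,-123,-97],"turn": [0,0.1,12.7]}]}}

```text
t: 5.5
tool_pos: [0.5627, 0.0076, 0.1108]
ee_rot: [-0.009, 1.0, 0.0, 0.001]
contact_force: [0.3, 0.6, -0.1]
finger_gap: 0.0939
```

Run:
```python
from h import *
from plant import *
tools([0.5622,0.0067,0.012],91)
cv2.imwrite('pics/w2.png',camera('wrist'))
im=camera('top'); cv2.imwrite('pics/top2.png',im)
for o in lids(im,camera_model('top')): print(o)
```

```text
t 5.50 pos [0.5627 0.0076 0.1108] F [ 0.33  0.56 -0.12] gap 0.0939 j [-0.11  0.33  1.69  0.    1.12 -1.7 ]
tool y yaw 91.0 tool z [ 2.e-03  8.e-04 -1.e+00]
shift [array([ 0.7, -1. , 98.8]), array([0.05, 0.12, 0.02])]
(array([401., 225.]), array([ 0.51352417, -0.14012375]), 170.11941528320312, 62.161922454833984, 2.405700922012329)
```

View pics/w2.png

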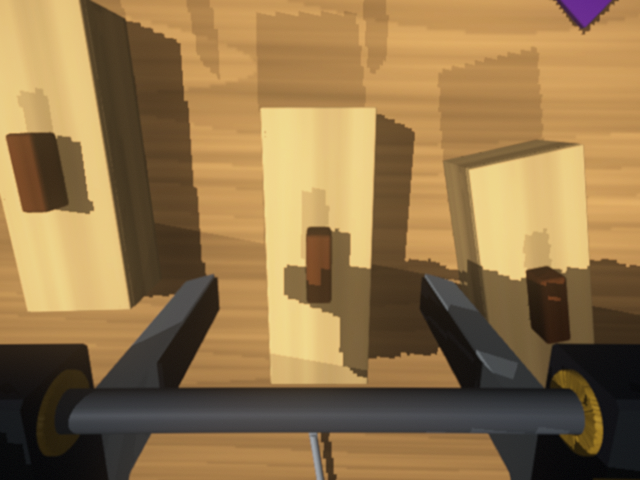

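Box 2 is centred, with its bar at (319,265), and box 1 is clear to the right of the fingers.

>>> {"fn": "jog_arm", "kwargs": {"rows": [{"gripper": 1,"translation": [0.5,-0.5,35],"turn": [0,0.1,0]},{"gripper": 1,"translation": [0.7,-0.8,70],"turn": [0,0.1,0]},{"gripper": 1,"translation": [0.7,-0.8,90],"turn": [0,0.1,0]},{"gripper": 1,"translation": [0.7,-0.8,98.5],"turn": [0,0.1,0]},{"gripper": 1,"translation": [0.7,-0.8,98.5],"turn": [0,0.1,0]},{"gripper": 0.3,"translation": [0.7,-0.8,98.5],"turn": [0,0.1,0]},{"gripper": 0.3,"translation": [0.7,-0.8,98.5],"turn": [0,0.1,0]},{"gripper": 0.3,"translation": [0.7,-0.8,98.5],"turn": [0,0.1,0]},{"gripper": 0.3,"translation": [0.7,-0.8,98.5],"turn": [0,0.1,0]},{"gripper": 0.3,"translation": [0.7,-0.8,98.5],"turn": [0,0.1,0]},{"gripper": 0.3,"translation": [0.7,-0.8,98.5],"turn": [0,0.1,0]},{"gripper": 0.3,"translation": [0.7,-0.8,98.5],"turn": [0,0.1,0]}]}}

```text
t: 6.8
tool_pos: [0.5625, 0.0073, 0.0127]
ee_rot: [-0.009, 1.0, 0.0, 0.0]
contact_force: [-0.2, 0.4, 5.7]
finger_gap: 0.0619
```

>>> {"fn": "jog_arm", "kwargs": {"rows": [{"gripper": 0.3,"translation": [0,0,-10],"turn": [0,0,0]},{"gripper": 0.3,"translation": [0,0,-25],"turn": [0,0,0]},{"gripper": 0.3,"translation": [0,0,-35],"turn": [0,0,0]},{"gripper": 0.3,"translation": [0,0,-35],"turn": [0,0,0]},{"gripper": 0.3,"translation": [0,0,-35],"turn": [0,0,0]},{"gripper": 0.3,"translation": [0,0,-35],"turn": [0,0,0]},{"gripper": 0.3,"translation": [0,0,-35],"turn": [0,0,0]}]}}

```text
t: 7.5
tool_pos: [0.5618, 0.0074, 0.047]
ee_rot: [-0.009, 1.0, 0.0, -0.0]
contact_force: [0.2, -0.6, -3.1]
finger_gap: 0.0616
```

>>> {"fn": "jog_arm", "kwargs": {"rows": [{"gripper": 0.3,"translation": [0,0,0],"turn": [0,0,0]}]}}

```text
t: 7.6
tool_pos: [0.5616, 0.0074, 0.0466]
ee_rot: [-0.009, 1.0, 0.0, -0.001]
contact_force: [0.4, -0.9, -2.7]
finger_gap: 0.0621
```

>>> {"fn": "jog_arm", "kwargs": {"rows": [{"gripper": 0.3,"translation": [0,0,0],"turn": [0,0,0]}]}}

```text
t: 7.7
tool_pos: [0.5613, 0.0074, 0.0461]
ee_rot: [-0.009, 1.0, 0.0, -0.001]
contact_force: [-0.2, -0.2, -3.0]
finger_gap: 0.0618
```

Run:
```python
from h import *
tools([0.5622,0.0067,0.0128],91)
from plant import *
print(get_state()['joint_torque'].round(2),get_state()['wrist_torque'].round(3))
```

```text
t 7.70 pos [0.5613 0.0074 0.0461] F [-0.21 -0.24 -3.05] gap 0.0618 j [-0.11  0.4   1.77  0.    0.97 -1.7 ]
tool y yaw 91.1 tool z [-2.3e-03  8.0e-04 -1.0e+00]
shift [array([-1. , -0.7, 33.3]), array([ 0.05, -0.13,  0.08])]
[-0.000e+00 -4.403e+01 -1.946e+01 -2.000e-02  8.000e-02  0.000e+00] [ 0.031 -0.051 -0.022]
```

>>> {"fn": "jog_arm", "kwargs": {"rows": [{"gripper": 0.3,"translation": [-0.5,0,15],"turn": [0,-0.1,0]},{"gripper": 0.3,"translation": [-1.2,0,27],"turn": [0,-0.1,0]},{"gripper": 0.3,"translation": [-1.2,0,31.5],"turn": [0,-0.1,0]},{"gripper": 0.3,"translation": [-1.2,0,33.3],"turn": [0,-0.1,0]},{"gripper": 0.3,"translation": [-1.2,0,33.3],"turn": [0,-0.1,0]},{"gripper": 0.3,"translation": [-1.2,0,33.3],"turn": [0,-0.1,0]},{"gripper": 1,"translation": [-1.2,0,33.3],"turn": [0,-0.1,0]},{"gripper": 1,"translation": [-1.2,0,33.3],"turn": [0,-0.1,0]},{"gripper": 1,"translation": [-1.2,0,33.3],"turn": [0,-0.1,0]}]}}

```text
t: 8.6
tool_pos: [0.5629, 0.0074, 0.0133]
ee_rot: [-0.009, 1.0, 0.0, 0.0]
contact_force: [0.2, 0.2, 0.4]
finger_gap: 0.082
```

Run:
```python
from h import *
tools([0.5134,-0.140,0.11],92.4)
```

```text
t 8.60 pos [0.5629 0.0074 0.0133] F [0.19 0.22 0.37] gap 0.082 j [-0.11  0.44  1.81  0.    0.89 -1.7 ]
tool y yaw 91.1 tool z [ 6.e-04  6.e-04 -1.e+00]
shift [array([  52.2, -146.4,  -96.8]), array([ 0.04,  0.04, -1.32])]
```

>>> {"fn": "jog_arm", "kwargs": {"rows": [{"gripper": 1,"translation": [0,0,-5],"turn": [0,0,0]},{"gripper": 1,"translation": [0,0,-40],"turn": [0,0,0]},{"gripper": 1,"translation": [0,0,-80],"turn": [0,0,0]},{"gripper": 1,"translation": [5,-14,-97],"turn": [0,0,0]},{"gripper": 1,"translation": [18,-50,-97],"turn": [0,0,-0.5]},{"gripper": 1,"translation": [34,-94,-97],"turn": [0,0,-1]},{"gripper": 1,"translation": [47,-132,-97],"turn": [0,0,-1.3]},{"gripper": 1,"translation": [52,-146.5,-97],"turn": [0,0,-1.3]},{"gripper": 1,"translation": [52,-146.5,-97],"turn": [0,0,-1.3]},{"gripper": 1,"translation": [52,-146.5,-97],"turn": [0,0,-1.3]}]}}

```text
t: 9.6
tool_pos: [0.5139, -0.1394, 0.1103]
ee_rot: [-0.02, 1.0, 0.001, 0.001]
contact_force: [-0.0, -0.1, -0.3]
finger_gap: 0.0938
```

Run:
```python
from h import *
from plant import *
tools([0.5134,-0.14,0.012],92.4)
cv2.imwrite('pics/w3.png',camera('wrist'))
```

```text
t 9.60 pos [ 0.5139 -0.1394  0.1103] F [-0.   -0.13 -0.29] gap 0.0938 j [-0.4   0.29  1.76  0.    1.09 -2.01]
tool y yaw 92.3 tool z [ 0.0012  0.0017 -1.    ]
shift [array([ 0.7, -0.7, 98.3]), array([ 0.09,  0.07, -0.07])]
```

View pics/w3.png

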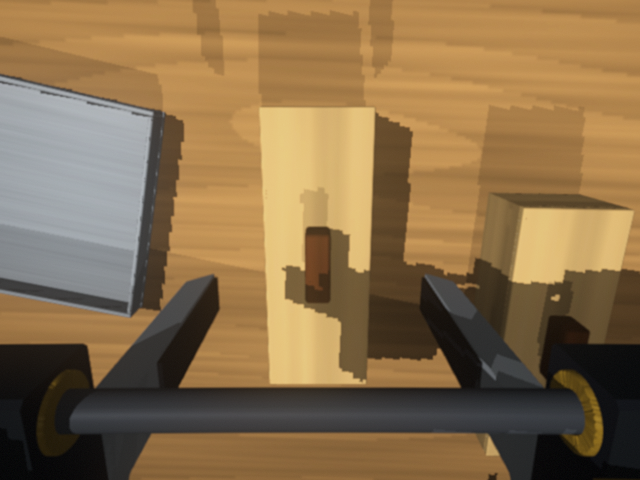

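Box 3 is centred, with its bar at (317,264), and the tray is clear on the left.

>>> {"fn": "jog_arm", "kwargs": {"rows": [{"gripper": 1,"translation": [0.5,-0.5,35],"turn": [0,0.1,0]},{"gripper": 1,"translation": [0.7,-0.7,70],"turn": [0,0.1,0]},{"gripper": 1,"translation": [0.7,-0.7,90],"turn": [0,0.1,0]},{"gripper": 1,"translation": [0.7,-0.7,98],"turn": [0,0.1,0]},{"gripper": 1,"translation": [0.7,-0.7,98],"turn": [0,0.1,0]},{"gripper": 0.3,"translation": [0.7,-0.7,98],"turn": [0,0.1,0]},{"gripper": 0.3,"translation": [0.7,-0.7,98],"turn": [0,0.1,0]},{"gripper": 0.3,"translation": [0.7,-0.7,98],"turn": [0,0.1,0]},{"gripper": 0.3,"translation": [0.7,-0.7,98],"turn": [0,0.1,0]},{"gripper": 0.3,"translation": [0.7,-0.7,98],"turn": [0,0.1,0]},{"gripper": 0.3,"translation": [0.7,-0.7,98],"turn": [0,0.1,0]},{"gripper": 0.3,"translation": [0.7,-0.7,98],"turn": [0,0.1,0]}]}}

```text
t: 10.85
tool_pos: [0.5139, -0.1399, 0.0129]
ee_rot: [-0.021, 1.0, 0.0, 0.0]
contact_force: [-0.8, 0.5, 5.9]
finger_gap: 0.0618
```

>>> {"fn": "jog_arm", "kwargs": {"rows": [{"gripper": 0.3,"translation": [0,0,-10],"turn": [0,0,0]},{"gripper": 0.3,"translation": [0,0,-25],"turn": [0,0,0]},{"gripper": 0.3,"translation": [0,0,-35],"turn": [0,0,0]},{"gripper": 0.3,"translation": [0,0,-35],"turn": [0,0,0]},{"gripper": 0.3,"translation": [0,0,-35],"turn": [0,0,0]},{"gripper": 0.3,"translation": [0,0,-35],"turn": [0,0,0]},{"gripper": 0.3,"translation": [0,0,-35],"turn": [0,0,0]}]}}

```text
t: 11.55
tool_pos: [0.5133, -0.1397, 0.0473]
ee_rot: [-0.021, 1.0, 0.001, -0.0]
contact_force: [0.8, -0.9, -2.1]
finger_gap: 0.0617
```

>>> {"fn": "jog_arm", "kwargs": {"rows": [{"gripper": 0.3,"translation": [0,0,0],"turn": [0,0,0]}]}}

```text
t: 11.65
tool_pos: [0.5131, -0.1396, 0.0468]
ee_rot: [-0.021, 1.0, 0.001, -0.001]
contact_force: [0.0, -0.8, -3.0]
finger_gap: 0.0616
```

>>> {"fn": "jog_arm", "kwargs": {"rows": [{"gripper": 0.3,"translation": [0,0,0],"turn": [0,0,0]}]}}

```text
t: 11.75
tool_pos: [0.5128, -0.1395, 0.0465]
ee_rot: [-0.021, 1.0, 0.001, -0.001]
contact_force: [1.6, 0.8, -3.0]
finger_gap: 0.0621
```

Run:
```python
from h import *
tools([0.5134,-0.140,0.0128],92.4)
```

```text
t 11.75 pos [ 0.5128 -0.1395  0.0465] F [ 1.6   0.83 -2.95] gap 0.0621 j [-0.4   0.36  1.84  0.    0.94 -2.01]
tool y yaw 92.4 tool z [-0.0025  0.0021 -1.    ]
shift [array([-0.6, -0.6, 33.7]), array([ 0.12, -0.14, -0.  ])]
```

Box 3 is light too (about 2.7 N), so box 1 at about 5.7 N is the heavy one. I'll put box 3 back.

>>> {"fn": "jog_arm", "kwargs": {"rows": [{"gripper": 0.3,"translation": [-0.5,-0.2,15],"turn": [0,-0.1,0]},{"gripper": 0.3,"translation": [-1.1,-0.4,27],"turn": [0,-0.1,0]},{"gripper": 0.3,"translation": [-1.1,-0.4,31.8],"turn": [0,-0.1,0]},{"gripper": 0.3,"translation": [-1.1,-0.4,33.7],"turn": [0,-0.1,0]},{"gripper": 0.3,"translation": [-1.1,-0.4,33.7],"turn": [0,-0.1,0]},{"gripper": 0.3,"translation": [-1.1,-0.4,33.7],"turn": [0,-0.1,0]},{"gripper": 1,"translation": [-1.1,-0.4,33.7],"turn": [0,-0.1,0]},{"gripper": 1,"translation": [-1.1,-0.4,33.7],"turn": [0,-0.1,0]},{"gripper": 1,"translation": [-1.1,-0.4,33.7],"turn": [0,-0.1,0]},{"gripper": 1,"translation": [-1.1,-0.4,20],"turn": [0,-0.1,0]},{"gripper": 1,"translation": [-1.1,-0.4,-20],"turn": [0,-0.1,0]},{"gripper": 1,"translation": [-1.1,-0.4,-65],"turn": [0,-0.1,0]},{"gripper": 1,"translation": [-1.1,-0.4,-100],"turn": [0,-0.1,0]},{"gripper": 1,"translation": [-1.1,-0.4,-103],"turn": [0,-0.1,0]}]}}

```text
t: 13.15
tool_pos: [0.5176, -0.1414, 0.1545]
ee_rot: [-0.021, 1.0, -0.001, 0.005]
contact_force: [1.1, 0.3, -0.7]
finger_gap: 0.0942
```

Run:
```python
from h import *
from plant import *
tools([0.5845,0.1385,0.15],103.7)
im=camera('top'); cv2.imwrite('pics/top3.png',im)
for o in lids(im,camera_model('top')): print(o)
```

```text
t 13.15 pos [ 0.5176 -0.1414  0.1545] F [ 1.08  0.28 -0.68] gap 0.0942 j [-0.4   0.25  1.69  0.    1.19 -2.01]
tool y yaw 92.4 tool z [ 0.0092 -0.002  -1.    ]
shift [array([-78.5, 276.9,   4.5]), array([ -0.19,   0.51, -11.3 ])]
(array([251., 188.]), array([0.58035779, 0.13720618]), 164.5580291748047, 65.3051528930664, 13.275814056396484)
(array([322., 200.]), array([0.56260065, 0.00665076]), 169.5553741455078, 61.40804672241211, 0.9975461959838867)
```

View pics/top3.png

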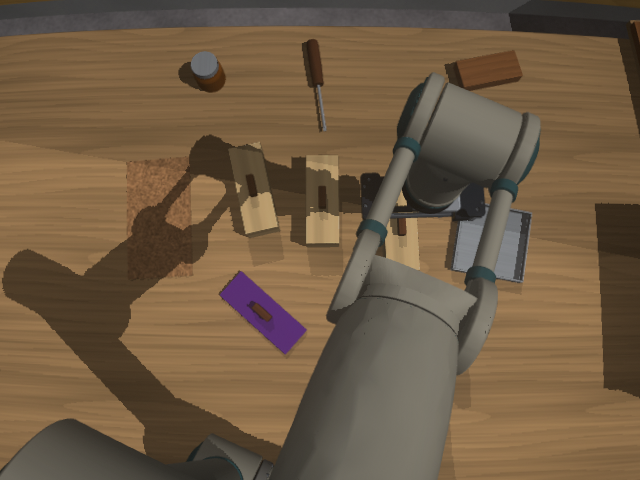

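Boxes 1 (252,188) and 2 (322,200) are back in place and closed. Box 3 is under the arm. Next I'll take the lid of box 1.

>>> {"fn": "jog_arm", "kwargs": {"rows": [{"gripper": 0.5,"translation": [-12,42,2],"turn": [0,0.2,-2]},{"gripper": 0.5,"translation": [-25,88,4],"turn": [0,0.5,-4]},{"gripper": 0.5,"translation": [-38,134,4],"turn": [0,0.5,-6]},{"gripper": 0.5,"translation": [-51,180,4],"turn": [0,0.5,-8]},{"gripper": 0.5,"translation": [-64,226,4],"turn": [0,0.5,-10]},{"gripper": 0.5,"translation": [-74,262,4],"turn": [0,0.5,-11]},{"gripper": 0.5,"translation": [-78.5,277,5],"turn": [0,0.5,-11.3]},{"gripper": 0.5,"translation": [-78.5,277,30],"turn": [0,0.5,-11.3]},{"gripper": 0.5,"translation": [-78.5,277,45],"turn": [0,0.5,-11.3]},{"gripper": 0.5,"translation": [-78.5,277,45],"turn": [0,0.5,-11.3]},{"gripper": 0.5,"translation": [-78.5,277,45],"turn": [0,0.5,-11.3]}]}}

```text
t: 14.3
tool_pos: [0.5828, 0.1383, 0.1068]
ee_rot: [-0.119, 0.993, -0.001, -0.003]
contact_force: [1.0, 0.4, -0.1]
finger_gap: 0.047
```

Run:
```python
from h import *
from plant import *
tools([0.5845,0.1385,0.062],103.7)
cv2.imwrite('pics/w4.png',camera('wrist'))
```

```text
t 14.30 pos [0.5828 0.1383 0.1068] F [ 1.02  0.37 -0.11] gap 0.047 j [ 0.12  0.39  1.61 -0.    1.15 -1.69]
tool y yaw 103.7 tool z [-0.005  -0.0023 -1.    ]
shift [array([-1.9, -0.2, 44.8]), array([-0.06, -0.31, -0.04])]
```

View pics/w4.png

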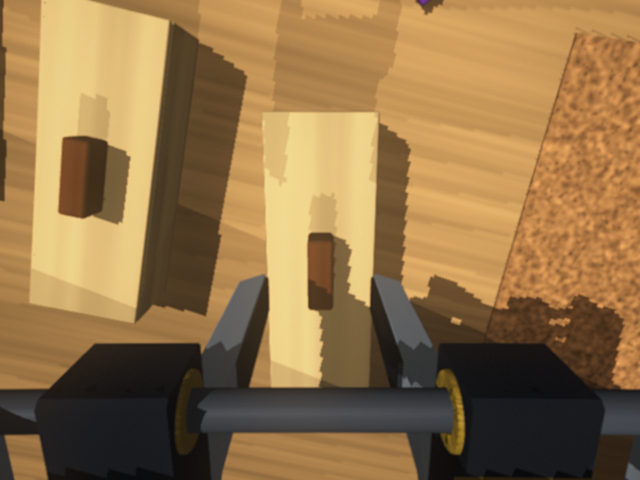

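The bar of box 1 is at (320,270), midway between the fingertips at (268,280) and (372,280).

>>> {"fn": "jog_arm", "kwargs": {"rows": [{"gripper": 0.5,"translation": [-1.5,0,25],"turn": [0,-0.3,0]},{"gripper": 0.5,"translation": [-1.9,-0.2,40],"turn": [0,-0.3,0]},{"gripper": 0.5,"translation": [-1.9,-0.2,44.8],"turn": [0,-0.3,0]},{"gripper": 0.5,"translation": [-1.9,-0.2,44.8],"turn": [0,-0.3,0]},{"gripper": 0.05,"translation": [-1.9,-0.2,44.8],"turn": [0,-0.3,0]},{"gripper": 0.05,"translation": [-1.9,-0.2,44.8],"turn": [0,-0.3,0]},{"gripper": 0.05,"translation": [-1.9,-0.2,44.8],"turn": [0,-0.3,0]},{"gripper": 0.05,"translation": [-1.9,-0.2,44.8],"turn": [0,-0.3,0]},{"gripper": 0.05,"translation": [-1.9,-0.2,44.8],"turn": [0,-0.3,0]},{"gripper": 0.05,"translation": [-1.9,-0.2,44.8],"turn": [0,-0.3,0]},{"gripper": 0.05,"translation": [-1.9,-0.2,44.8],"turn": [0,-0.3,0]}]}}

```text
t: 15.45
tool_pos: [0.5855, 0.1387, 0.0632]
ee_rot: [-0.119, 0.993, -0.0, 0.001]
contact_force: [-0.4, -0.4, 3.3]
finger_gap: 0.0137
```

>>> {"fn": "jog_arm", "kwargs": {"rows": [{"gripper": 0.05,"translation": [0,0,-5],"turn": [0,0,0]},{"gripper": 0.05,"translation": [0,0,-15],"turn": [0,0,0]},{"gripper": 0.05,"translation": [0,0,-35],"turn": [0,0,0]},{"gripper": 0.05,"translation": [0,0,-50],"turn": [0,0,0]},{"gripper": 0.05,"translation": [0,0,-50],"turn": [0,0,0]}]}}

```text
t: 15.95
tool_pos: [0.5872, 0.1389, 0.116]
ee_rot: [-0.119, 0.993, -0.001, 0.004]
contact_force: [0.8, 0.2, -1.2]
finger_gap: 0.0135
```

Run:
```python
from h import *
from plant import *
tools([0.534,0.333,0.116],94)
tools([0.534,0.333,0.03],94)
cv2.imwrite('pics/w5.png',camera('wrist'))
cv2.imwrite('pics/s5.png',camera('scene'))
```

```text
t 15.95 pos [0.5872 0.1389 0.116 ] F [ 0.84  0.17 -1.24] gap 0.0135 j [ 0.12  0.38  1.6  -0.    1.15 -1.69]
tool y yaw 103.7 tool z [ 7.7e-03 -1.0e-04 -1.0e+00]
shift [array([  5.8, 201.1,  -0.4]), array([-0.07,  0.44,  9.66])]
t 15.95 pos [0.5872 0.1389 0.116 ] F [ 0.84  0.17 -1.24] gap 0.0135 j [ 0.12  0.38  1.6  -0.    1.15 -1.69]
tool y yaw 103.7 tool z [ 7.7e-03 -1.0e-04 -1.0e+00]
shift [array([  6.5, 201.3,  85.5]), array([-0.07,  0.44,  9.66])]
```

View pics/s5.png

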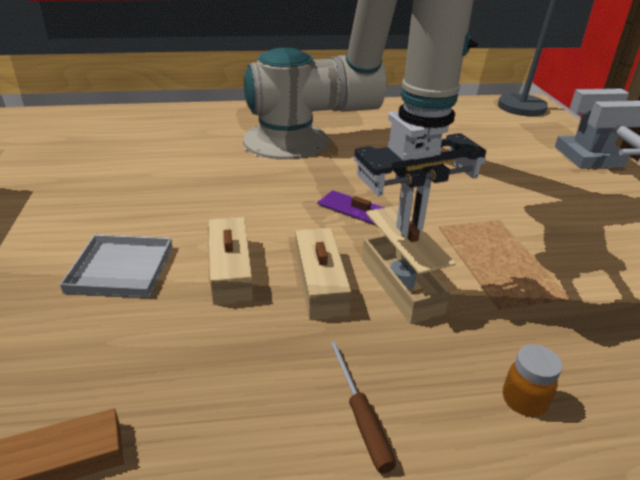

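View pics/w5.png

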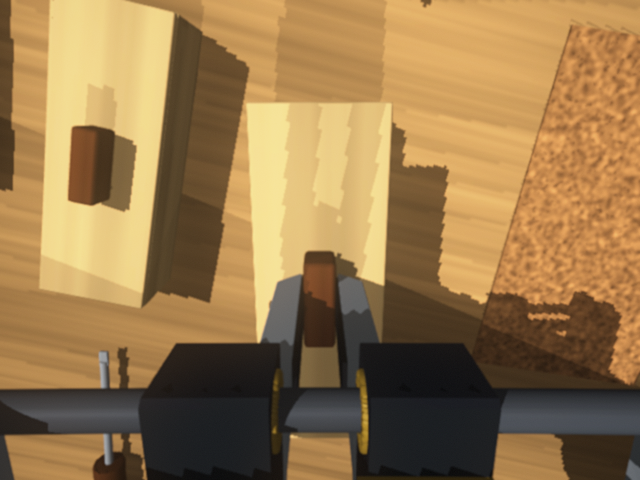

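The lid is clear of box 1, and the grey roller shows inside at about (403,272) in the scene view. I'll carry the lid to the mat.

>>> {"fn": "jog_arm", "kwargs": {"rows": [{"gripper": 0.05,"translation": [1,30,-1],"turn": [0,0.4,1.5]},{"gripper": 0.05,"translation": [2,75,0],"turn": [0,0.4,4]},{"gripper": 0.05,"translation": [3.5,120,0],"turn": [0,0.4,6]},{"gripper": 0.05,"translation": [5,165,0],"turn": [0,0.4,8]},{"gripper": 0.05,"translation": [6,192,15],"turn": [0,0.4,9.2]},{"gripper": 0.05,"translation": [6,201,40],"turn": [0,0.4,9.2]},{"gripper": 0.05,"translation": [6.5,201,65],"turn": [0,0.4,9.2]},{"gripper": 0.05,"translation": [6.5,201,75],"turn": [0,0.4,9.2]},{"gripper": 0.05,"translation": [6.5,201,75],"turn": [0,0.4,9.2]}]}}

```text
t: 16.95
tool_pos: [0.5302, 0.3315, 0.0359]
ee_rot: [-0.039, 0.999, -0.002, -0.004]
contact_force: [-0.5, 0.4, -0.9]
finger_gap: 0.014
```

Run:
```python
from h import *
tools([0.534,0.333,0.0235],94.6)
```

```text
t 16.95 pos [0.5302 0.3315 0.0359] F [-0.54  0.42 -0.94] gap 0.014 j [ 0.45  0.49  1.63  0.    1.03 -1.2 ]
tool y yaw 94.5 tool z [-0.0084 -0.004  -1.    ]
shift [array([-4. ,  1.2, 12.4]), array([-0.19, -0.5 , -0.15])]
```

>>> {"fn": "jog_arm", "kwargs": {"rows": [{"gripper": 0.05,"translation": [-3,1,6],"turn": [-0.2,-0.5,0]},{"gripper": 0.05,"translation": [-4,1,10],"turn": [-0.2,-0.5,0]},{"gripper": 0.05,"translation": [-4,1,12],"turn": [-0.2,-0.5,0]},{"gripper": 0.05,"translation": [-4,1,12.5],"turn": [-0.2,-0.5,0]},{"gripper": 0.05,"translation": [-4,1,12.5],"turn": [-0.2,-0.5,0]}]}}

```text
t: 17.45
tool_pos: [0.5343, 0.3328, 0.0237]
ee_rot: [-0.039, 0.999, 0.0, 0.0]
contact_force: [0.0, -0.3, -0.7]
finger_gap: 0.0139
```

>>> {"fn": "jog_arm", "kwargs": {"rows": [{"gripper": 0.05,"translation": [0,0,1],"turn": [0,0,0]},{"gripper": 0.05,"translation": [0,0,1.5],"turn": [0,0,0]},{"gripper": 0.5,"translation": [0,0,1],"turn": [0,0,0]},{"gripper": 0.5,"translation": [0,0,0],"turn": [0,0,0]},{"gripper": 0.5,"translation": [0,0,-1],"turn": [0,0,0]},{"gripper": 0.5,"translation": [0,0,-10],"turn": [0,0,0]},{"gripper": 0.8,"translation": [0,0,-45],"turn": [0,0,0]},{"gripper": 0.8,"translation": [0,0,-90],"turn": [0,0,0]},{"gripper": 0.8,"translation": [0,0,-110],"turn": [0,0,0]}]}}

```text
t: 18.35
tool_pos: [0.5361, 0.3337, 0.1384]
ee_rot: [-0.039, 0.999, 0.002, 0.003]
contact_force: [0.3, 0.6, -0.0]
finger_gap: 0.0663
```

Run:
```python
from h import *
from plant import *
tools([0.5,0.2,0.15],13.7)
cv2.imwrite('pics/w6.png',camera('wrist'))
im=camera('top');cv2.imwrite('pics/top6.png',im)
cv2.imwrite('pics/tc6.png',cv2.resize(im[130:300,100:440],None,fx=2.3,fy=2.3,interpolation=cv2.INTER_NEAREST))
```

```text
t 18.35 pos [0.5361 0.3337 0.1384] F [ 0.34  0.62 -0.02] gap 0.0663 j [ 0.45  0.4   1.5   0.    1.23 -1.2 ]
tool y yaw 94.4 tool z [ 0.0066  0.0033 -1.    ]
shift [array([  46.3, -130.5,  -12.3]), array([ 0.41,  0.21, 80.74])]
```

View pics/tc6.png

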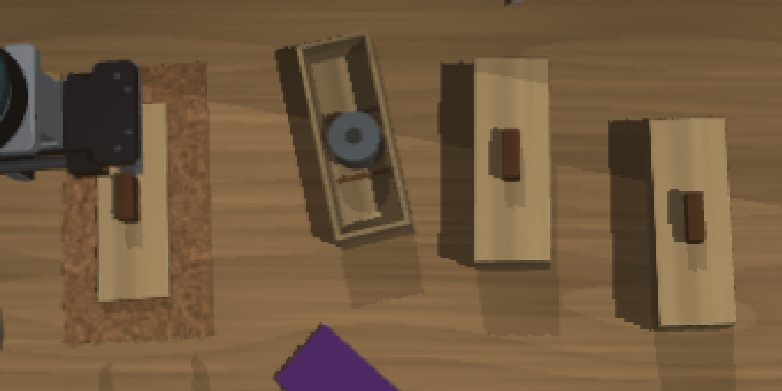

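View pics/w6.png

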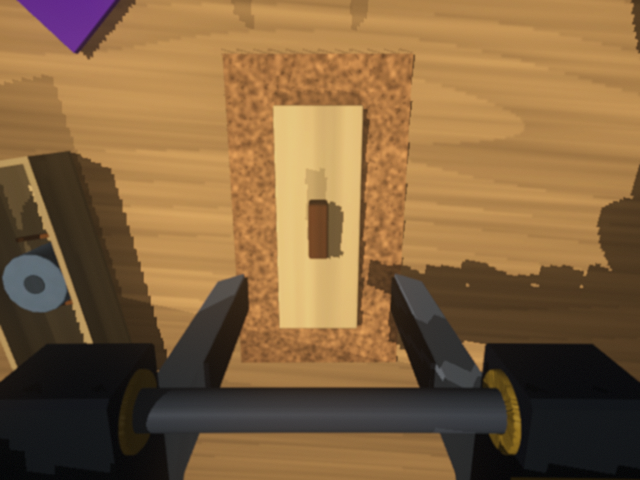

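The lid lies flat on the mat, with its bar at (318,230) in the wrist view. The open box shows the roller near its centre. Now to measure the roller.

Run:
```python
from h import *
from plant import *
im=cv2.imread('pics/top6.png'); m=camera_model('top'); hsv=cv2.cvtColor(im,cv2.COLOR_BGR2HSV)
k=((hsv[...,0]>90)&(hsv[...,0]<125)&(hsv[...,1]>30)).astype(np.uint8)
k[:, :235]=0;k[:,290:]=0;k[:150]=0;k[240:]=0
cs=cv2.findContours(k,0,1)[0]; c=max(cs,key=cv2.contourArea)
p=cast(c,m,.038)
print(cv2.contourArea(c),cv2.minEnclosingCircle((p[:,:2]*1000).astype(np.float32)),rect(p),p.mean(0))
e=cv2.fitEllipse(c); print(e, cast([e[0]],m,.038))
tools([0.585,0.1385,0.12],13.7)
```

```text
Traceback (most recent call last):
ValueError: max() iterable argument is empty
```

Run:
```python
from h import *
from plant import *
im=cv2.imread('pics/top6.png'); m=camera_model('top'); hsv=cv2.cvtColor(im,cv2.COLOR_BGR2HSV)
print(hsv[190,240:268].tolist())
k=(hsv[...,1]<70).astype(np.uint8)
k[:, :235]=0;k[:,290:]=0;k[:150]=0;k[240:]=0
cs=cv2.findContours(k,0,1)[0]
for c in cs:
  if cv2.contourArea(c)>100:
    p=cast(c,m,.038)
    print(cv2.contourArea(c),cv2.minEnclosingCircle((p[:,:2]*1000).astype(np.float32)),rect(p))
    e=cv2.fitEllipse(c); print(e, cast([e[0]],m,.038))
tools([0.585,0.1385,0.12],13.7)
```

```text
[[18, 115, 53], [18, 104, 59], [17, 34, 68], [103, 21, 86], [99, 21, 85], [103, 21, 86], [99, 21, 85], [103, 21, 85], [101, 23, 87], [100, 19, 80], [90, 4, 62], [20, 14, 53], [30, 14, 53], [20, 14, 53], [15, 19, 53], [20, 14, 53], [90, 4, 60], [105, 19, 79], [103, 25, 90], [101, 23, 89], [103, 25, 90], [103, 25, 90], [101, 23, 89], [101, 23, 90], [105, 20, 78], [20, 15, 52], [17, 85, 54], [17, 105, 75]]
443.0 ((580.2914428710938, 138.1315155029297), 25.472190856933594) (array([0.58094604, 0.13855467]), 47.537044525146484, 44.16124725341797, 1.7738831043243408)
((253.8358154296875, 189.92446899414062), (22.417476654052734, 25.407304763793945), 148.89967346191406) [[0.58103556 0.13785507 0.038     ]]
t 18.45 pos [0.5366 0.3339 0.1382] F [ 0.22 -0.17  0.67] gap 0.0736 j [ 0.45  0.4   1.5   0.    1.23 -1.2 ]
tool y yaw 94.4 tool z [ 0.0083  0.0041 -1.    ]
shift [array([ -33. , -198.6,   17.8]), array([ 0.51,  0.27, 80.74])]
```

>>> {"fn": "jog_arm", "kwargs": {"rows": [{"gripper": 1,"translation": [-3,-20,0],"turn": [0,0,8]},{"gripper": 1,"translation": [-7,-40,2],"turn": [0,0,16]},{"gripper": 1,"translation": [-10,-60,4],"turn": [0,0,24]},{"gripper": 1,"translation": [-13,-80,6],"turn": [0,0,32]},{"gripper": 1,"translation": [-17,-100,8],"turn": [0,0,40]},{"gripper": 1,"translation": [-20,-120,8],"turn": [0,0,48]},{"gripper": 1,"translation": [-24,-140,8],"turn": [0,0,56]},{"gripper": 1,"translation": [-27,-160,8],"turn": [0,0,64]},{"gripper": 1,"translation": [-30,-180,8],"turn": [0,0,72]},{"gripper": 1,"translation": [-31,-195,8],"turn": [0.5,0.3,79]},{"gripper": 1,"translation": [-31,-199,8],"turn": [0.5,0.3,80.7]},{"gripper": 1,"translation": [-31,-199,8],"turn": [0.5,0.3,80.7]},{"gripper": 1,"translation": [-31,-199,8],"turn": [0.5,0.3,80.7]}]}}

```text
t: 19.75
tool_pos: [0.5823, 0.1385, 0.1291]
ee_rot: [0.617, 0.787, -0.0, -0.001]
contact_force: [-0.8, 0.3, 0.3]
finger_gap: 0.0939
```

Run:
```python
from h import *
from plant import *
tools([0.5825,0.1382,0.0195],13.7)
m=camera_model('wrist'); im=camera('wrist')
cv2.imwrite('pics/w7.png',im)
hsv=cv2.cvtColor(im,cv2.COLOR_BGR2HSV)
P=np.float32([[0.5825,0.1382,0.038],[0.5845,0.1385,0.046]])
print(cv2.projectPoints(P,m['rvec'],m['tvec'],m['intrinsics'],m['dist'])[0].round().tolist())
```

```text
t 19.75 pos [0.5823 0.1385 0.1291] F [-0.81  0.34  0.34] gap 0.0939 j [ 0.12  0.37  1.58  0.    1.19 -0.13]
tool y yaw 13.8 tool z [-1.6e-03  9.0e-04 -1.0e+00]
shift [array([ -0.5,   0.2, 109.6]), array([-0.08, -0.07,  0.15])]
[[[319.0, 242.0]], [[322.0, 246.0]]]
```

View pics/w7.png

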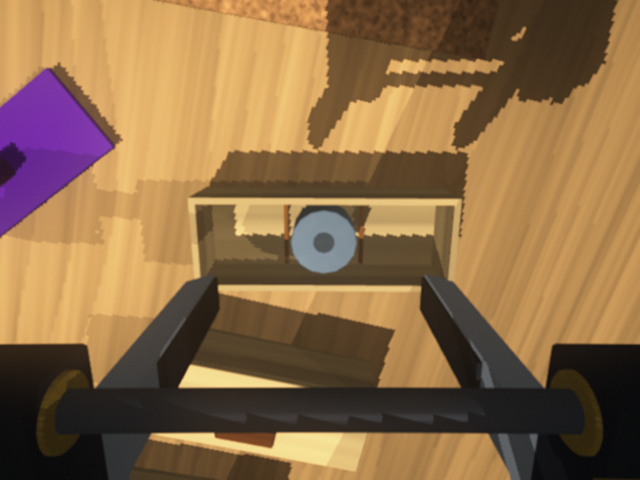

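The roller top is at (323,242), centred in the box, with both fingers in line with the box's length. It lies about 2.5 mm along tool y from my estimate, so I'll correct for that and descend.

>>> {"fn": "jog_arm", "kwargs": {"rows": [{"gripper": 1,"translation": [-0.5,2.5,40],"turn": [0,0,0]},{"gripper": 1,"translation": [-0.5,2.5,70],"turn": [0,0,0]},{"gripper": 1,"translation": [-0.5,2.5,92],"turn": [0,0,0]},{"gripper": 1,"translation": [-0.5,2.5,104],"turn": [0,0,0]},{"gripper": 1,"translation": [-0.5,2.5,109],"turn": [0,0,0]},{"gripper": 1,"translation": [-0.5,2.5,109.5],"turn": [0,0,0]}]}}

```text
t: 20.4
tool_pos: [0.585, 0.1393, 0.0198]
ee_rot: [0.616, 0.787, 0.0, -0.001]
contact_force: [0.5, 0.6, 0.5]
finger_gap: 0.0943
```

>>> {"fn": "jog_arm", "kwargs": {"rows": [{"gripper": 0.2,"translation": [0,0,0],"turn": [0,0,0]},{"gripper": 0.2,"translation": [0,0,0],"turn": [0,0,0]},{"gripper": 0.2,"translation": [0,0,0],"turn": [0,0,0]},{"gripper": 0.2,"translation": [0,0,0],"turn": [0,0,0]},{"gripper": 0.2,"translation": [0,0,0],"turn": [0,0,0]},{"gripper": 0.2,"translation": [0,0,0],"turn": [0,0,0]},{"gripper": 0.2,"translation": [0,0,0],"turn": [0,0,0]},{"gripper": 0.2,"translation": [0,0,0],"turn": [0,0,0]},{"gripper": 0.2,"translation": [0,0,0],"turn": [0,0,0]}]}}

```text
t: 21.3
tool_pos: [0.5849, 0.1392, 0.0198]
ee_rot: [0.616, 0.787, -0.0, -0.001]
contact_force: [-0.6, -0.7, 1.5]
finger_gap: 0.0435
```

>>> {"fn": "jog_arm", "kwargs": {"rows": [{"gripper": 0.2,"translation": [0,0,-6],"turn": [0,0,0]},{"gripper": 0.2,"translation": [0,0,-18],"turn": [0,0,0]},{"gripper": 0.2,"translation": [0,0,-35],"turn": [0,0,0]},{"gripper": 0.2,"translation": [0,0,-60],"turn": [0,0,0]},{"gripper": 0.2,"translation": [0,0,-90],"turn": [0,0,0]},{"gripper": 0.2,"translation": [0,0,-110],"turn": [0,0,0]},{"gripper": 0.2,"translation": [0,0,-112],"turn": [0,0,0]},{"gripper": 0.2,"translation": [0,0,-112],"turn": [0,0,0]}]}}

```text
t: 22.1
tool_pos: [0.585, 0.1392, 0.1322]
ee_rot: [0.616, 0.787, 0.0, -0.0]
contact_force: [-0.0, 0.1, -4.2]
finger_gap: 0.0435
```

Run:
```python
from h import *
from plant import *
tools([0.492,-0.323,0.13],-9)
cv2.imwrite('pics/w8.png',camera('wrist'))
cv2.imwrite('pics/s8.png',camera('scene'))
```

```text
t 22.10 pos [0.585  0.1392 0.1322] F [-0.05  0.08 -4.24] gap 0.0435 j [ 0.12  0.37  1.57  0.    1.2  -0.13]
tool y yaw 13.9 tool z [-5.e-04  9.e-04 -1.e+00]
shift [array([-426.3, -201.2,    1.9]), array([-0.03, -0.05, 22.9 ])]
```

View pics/w8.png

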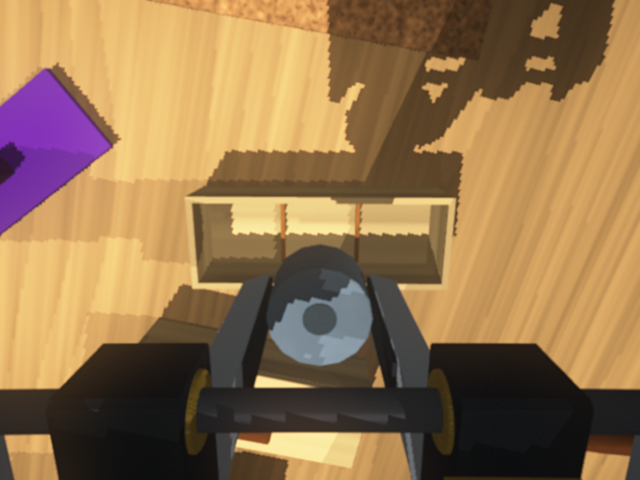

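View pics/s8.png

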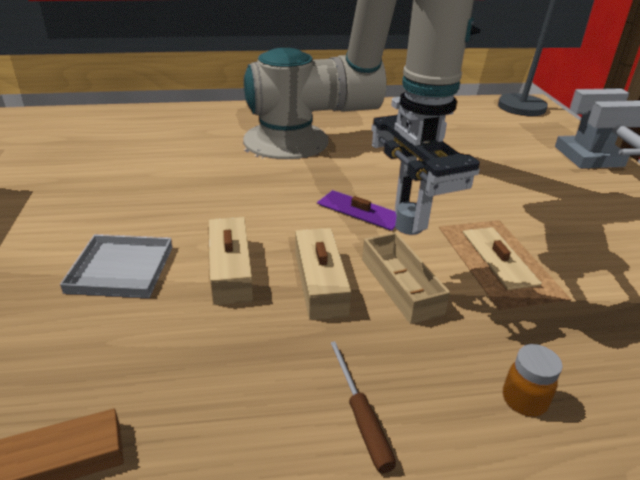

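The roller is held, 4.2 N (0.43 kg), so it is the steel one. The open box is empty and the lid is still on the mat. Now to the tray.

>>> {"fn": "jog_arm", "kwargs": {"rows": [{"gripper": 0.2,"translation": [-15,-7,0],"turn": [0,0,1]},{"gripper": 0.2,"translation": [-45,-21,0],"turn": [0,0,3]},{"gripper": 0.2,"translation": [-85,-40,0],"turn": [0,0,5]},{"gripper": 0.2,"translation": [-125,-59,0],"turn": [0,0,7]},{"gripper": 0.2,"translation": [-165,-78,0],"turn": [0,0,9]},{"gripper": 0.2,"translation": [-205,-97,0],"turn": [0,0,11]},{"gripper": 0.2,"translation": [-245,-116,0],"turn": [0,0,13]},{"gripper": 0.2,"translation": [-285,-135,0],"turn": [0,0,15]},{"gripper": 0.2,"translation": [-325,-153,0],"turn": [0,0,17]},{"gripper": 0.2,"translation": [-365,-172,0],"turn": [0,0,19]},{"gripper": 0.2,"translation": [-400,-189,0],"turn": [0,0,21]},{"gripper": 0.2,"translation": [-420,-198,0],"turn": [0,0,22]},{"gripper": 0.2,"translation": [-426,-201,0],"turn": [0,0,23]},{"gripper": 0.2,"translation": [-426,-201,0],"turn": [0,0,23]},{"gripper": 0.2,"translation": [-426,-201,0],"turn": [0,0,23]}]}}

```text
t: 23.7
tool_pos: [0.4904, -0.3215, 0.13]
ee_rot: [0.761, 0.649, -0.001, -0.003]
contact_force: [-0.3, 0.5, -3.0]
finger_gap: 0.0432
```

Run:
```python
from h import *
from plant import *
tools([0.492,-0.323,0.0195],-9)
cv2.imwrite('pics/w9.png',camera('wrist'))
```

```text
t 23.70 pos [ 0.4904 -0.3215  0.13  ] F [-0.33  0.47 -3.  ] gap 0.0432 j [-0.7   0.35  1.61 -0.    1.19 -0.54]
tool y yaw -9.1 tool z [-0.0054  0.0026 -1.    ]
shift [array([ -1.4,   2.4, 110.4]), array([-0.33, -0.1 , -0.09])]
```

View pics/w9.png

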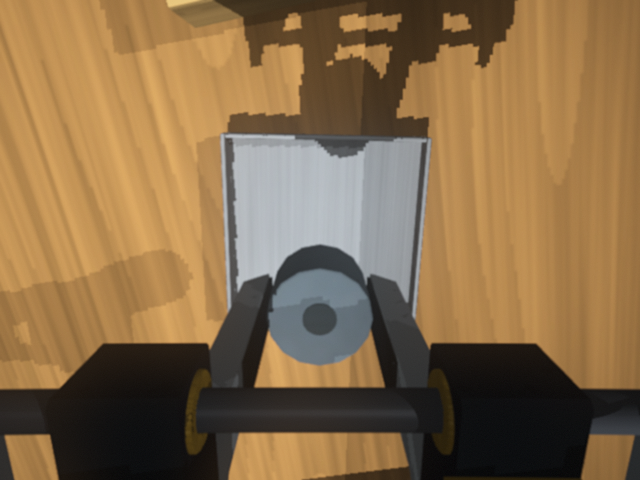

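The tray is centred under the gripper, with its edges at columns 224 to 428. I'll lower to just above the floor.

>>> {"fn": "jog_arm", "kwargs": {"rows": [{"gripper": 0.2,"translation": [-1,2,30],"turn": [-0.3,-0.1,0]},{"gripper": 0.2,"translation": [-1.4,2.4,60],"turn": [-0.3,-0.1,0]},{"gripper": 0.2,"translation": [-1.4,2.4,85],"turn": [-0.3,-0.1,0]},{"gripper": 0.2,"translation": [-1.4,2.4,100],"turn": [-0.3,-0.1,0]},{"gripper": 0.2,"translation": [-1.4,2.4,106],"turn": [-0.3,-0.1,0]},{"gripper": 0.2,"translation": [-1.4,2.4,108],"turn": [-0.3,-0.1,0]},{"gripper": 0.2,"translation": [-1.4,2.4,108],"turn": [-0.3,-0.1,0]}]}}

```text
t: 24.45
tool_pos: [0.493, -0.3225, 0.0228]
ee_rot: [0.76, 0.649, -0.0, 0.001]
contact_force: [0.1, 0.4, -3.1]
finger_gap: 0.0435
```

>>> {"fn": "jog_arm", "kwargs": {"rows": [{"gripper": 0.2,"translation": [0,0,1.5],"turn": [0,0,0]},{"gripper": 0.2,"translation": [0,0,2.5],"turn": [0,0,0]},{"gripper": 0.2,"translation": [0,0,3.3],"turn": [0,0,0]},{"gripper": 0.2,"translation": [0,0,3.8],"turn": [0,0,0]},{"gripper": 0.2,"translation": [0,0,4],"turn": [0,0,0]}]}}

```text
t: 24.95
tool_pos: [0.493, -0.3226, 0.0189]
ee_rot: [0.76, 0.649, -0.0, 0.001]
contact_force: [-0.6, -1.3, -1.5]
finger_gap: 0.0437
```

>>> {"fn": "jog_arm", "kwargs": {"rows": [{"gripper": 0.2,"translation": [0,0,0.5],"turn": [0,0,0]},{"gripper": 0.2,"translation": [0,0,0.8],"turn": [0,0,0]},{"gripper": 0.2,"translation": [0,0,0.8],"turn": [0,0,0]}]}}

```text
t: 25.25
tool_pos: [0.493, -0.3227, 0.0189]
ee_rot: [0.76, 0.649, -0.0, 0.001]
contact_force: [-1.5, 1.8, 4.7]
finger_gap: 0.044
```

Contact: the force is now +4.7 N upward. I'll open part way and rise.

>>> {"fn": "jog_arm", "kwargs": {"rows": [{"gripper": 0.7,"translation": [0,0,0],"turn": [0,0,0]},{"gripper": 0.7,"translation": [0,0,0],"turn": [0,0,0]},{"gripper": 0.7,"translation": [0,0,0],"turn": [0,0,0]},{"gripper": 0.7,"translation": [0,0,0],"turn": [0,0,0]},{"gripper": 0.7,"translation": [0,0,-10],"turn": [0,0,0]},{"gripper": 0.7,"translation": [0,0,-40],"turn": [0,0,0]},{"gripper": 0.7,"translation": [0,0,-85],"turn": [0,0,0]},{"gripper": 0.7,"translation": [0,0,-130],"turn": [0,0,0]},{"gripper": 0.7,"translation": [40,0,-170],"turn": [0,0,0]},{"gripper": 0.7,"translation": [0,-45,-180],"turn": [0,0,0]},{"gripper": 0.7,"translation": [0,-90,-180],"turn": [0,0,0]},{"gripper": 0.7,"translation": [0,-130,-180],"turn": [0,0,0]},{"gripper": 0.7,"translation": [0,-170,-180],"turn": [0,0,0]},{"gripper": 0.7,"translation": [0,-170,-180],"turn": [0,0,0]}]}}

```text
t: 26.65
tool_pos: [0.3207, -0.2939, 0.1993]
ee_rot: [0.761, 0.649, -0.001, -0.0]
contact_force: [0.4, 0.0, -0.3]
finger_gap: 0.0659
```

Run:
```python
from h import *
from plant import *
tools([0.492,-0.323,0.0195],-9)
im=camera('top'); cv2.imwrite('pics/top10.png',im)
cv2.imwrite('pics/s10.png',camera('scene'))
for o in lids(im,camera_model('top')): print(o)
```

```text
t 26.65 pos [ 0.3207 -0.2939  0.1993] F [ 0.38  0.04 -0.26] gap 0.0659 j [-0.9   0.07  1.8  -0.    1.27 -0.74]
tool y yaw -9.1 tool z [-1.2e-03 -8.0e-04 -1.0e+00]
shift [array([ -1.4, 173.9, 179.6]), array([-0.06,  0.06, -0.14])]
(array([157., 218.]), array([0.52541937, 0.31806845]), 163.3016357421875, 60.053504943847656, 3.895068645477295)
(array([322., 200.]), array([0.56263916, 0.00665642]), 169.49212646484375, 61.359222412109375, 1.0106852054595947)
(array([400., 230.]), array([ 0.51393152, -0.13931133]), 168.14695739746094, 62.22955322265625, 2.440474033355713)
```

View pics/top10.png

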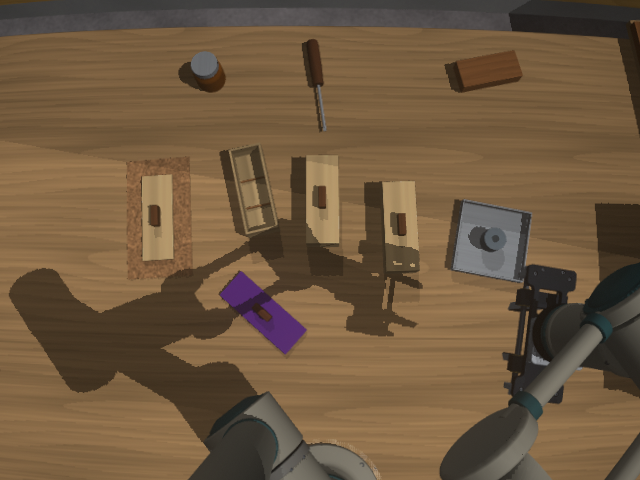

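View pics/s10.png

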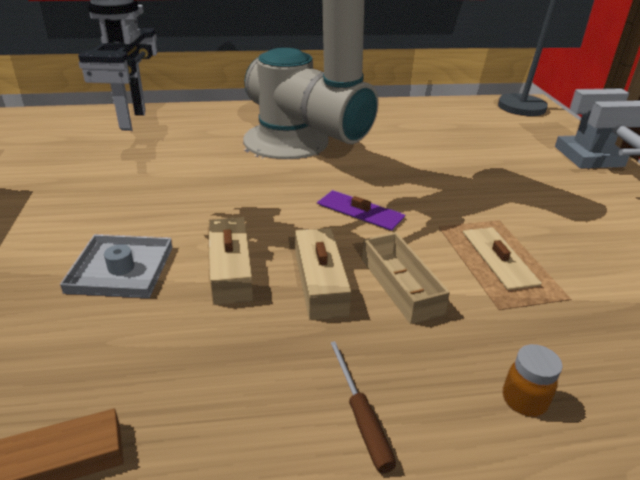

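The roller stands upright in the tray at (495,238) in the top view. The lid is on the mat, boxes 2 and 3 are closed within 1 mm of where they started, and the arm is clear.

Run:
```python
from plant import *
print(finish_job())
```

```text
the job is handed in; nothing more can be done
None
```

The job is done and handed in at about 27 s of the 67 s allowed. The steel roller is standing upright in the tray.

- **Weighing:** I lifted each box and put it back where it stood. Box 1, nearest the cork mat, read about 5.7 N. The other two read about 2.9 N and 2.7 N, so box 1 was the heavy one.
- **Lid and roller:** I took the lid off box 1 and laid it flat on the cork mat. I lifted the roller out; it read 4.2 N, then about 3.0 N on the way to the tray, against roughly 4.1 N expected for steel and 0.6 N for plastic. I lowered it until it touched the tray floor, and only then opened the gripper.
- **Last check:** The final top and scene pictures show the roller upright in the tray and the lid on the mat. The two light boxes are closed and within about 1 mm of their starting places, and the arm is clear of everything.
- **Small disagreements:**
  - The force readings are noisy by about 1 N.
  - The first roller position I measured was about 2.5 mm off the wrist view, so I corrected it before gripping.
  - I did not re-measure the emptied box, but it looks unmoved.

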